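# Release a tile sample from its clamp

### The job

Swing the steel clamp bar of the sample fixture well up, close to upright, and leave it standing open. Then slide the strip of tile it was holding along the metal bed, away from the bar, until the whole tile is clear of where the bar comes down. Do not lift the tile off the bed; leave it lying flat and straight on the bed.

Things in the scene. Friction and masses are not known exactly. Their poses are not given: they have to be found in the camera images.
- fixture: Fixed stand (sizes in mm): aluminium bed 34 wide, top 30 above the table. Origin: at table height below the middle of the bed and of the shut bar. x runs along the bed, from -200 (open end; the tile slides out this way) to +40. The bar crosses along y at x = 0. Near x = 0: hinge post at y +36 to +64, 61 high; rest post at y -62, 45 high; foot plate 10 thick, x -20 to +30, y -85 to +75.
- clamp_bar (a joint): Hinge of the flat steel bar, 155 long, 20 wide, 9 thick, its rubber pad lying on the tile. Hinge line: along fixture x, at fixture y = +50, 50 above the table. 0 rad = shut, level; grows as the free end (fixture y -105) swings up and over towards +y; 1.57 = upright, stop at 1.6. A stiff hinge: the bar stays where left; about 2 N at the pin moves it.
- clamp_pin (a point): Middle of the round black grip pin, 12 diameter, that sticks out 43 from the bar's far side near its free end, parallel to the hinge line, towards fixture +x (x +10 to +53). This point: fixture x = +32, 145 from the hinge line; bar shut: y = -95, 50 above the table. It moves with the bar on a 145 arc. The pin can turn between the pads, so fingers astride it may stay upright.
- held_tile: Sage ceramic strip under the bar, loose on the bed: 130 long (x), 50 wide (y), 9 thick, 135 g. Origin: centre of underside. It overhangs the bed by 8 each side, so can be gripped across its width. Starts along the bed, centre at fixture x -35 to -50; clear of the bar beyond x = -75. A like strip, a square tile, a block and a glass dome on the table are not part of the job.
Not all that is in view belongs to the job. Leave any black or turquoise look-alike of the held_tile alone.

How it is judged:
By the outcome, as a careful person would: the job done as asked, in the order asked, and still so for the second after the job is handed in, with the robot touching nothing.
It also fails if it takes over 48 s, if anything falls off the work surface, if the arm or the gripper's body presses on something with over 40 N, if the wrist force passes 120 N, or if a joint passes its speed limit or range.

### The arm

A 7-joint arm with a two-finger parallel gripper is mounted at the origin on the work surface. World frame = base frame: x ahead of the robot, y to its left, z up, the work surface at z = 0. Lengths are in mm, angles in rad, forces in N, time in s.
With the tool pointing down it reaches from about 350 to 900 mm from the base axis. Payload 8.1 kg.
Tool frame: the origin (TCP) lies where the fingers leave the gripper's body, on its centre line; the fingertips stand 66 mm ahead of it and the grasp point (between the pads) lies 47 mm ahead of it; z points along the fingers, y is the direction in which the jaws open and shut (so a half turn about z gives the same grasp; the last joint's range is limited). The gripper opens to 92 mm and grips with 3 to 60 N. Pads are 19 mm wide; open, the fingers measure 130 mm over their backs; the gripper's body (75 mm by 190 mm) begins 47 mm behind the grasp point.
Start: joints at [1.239, 0.434, 0.025, 1.573, -0.012, 1.134, -0.075], TCP at [141.73, -608.729, 292.242] pointing down, gripper open.
Joint ranges: [-2.62, 2.62], [-0.44, 2.09], [-1.27, 1.32], [0.08, 2.57], [-1.32, 4.46], [0.12, 2], [-2.74, 2.74]. Speed limits (rad/s): [2.22, 2.22, 3.01, 3.01, 3.14, 3.14, 3.14].

### API

Orientations are given as a 3x3 rotation matrix whose columns are the frame's x, y, z axes.
In Python, from workcell import bot gives the robot as it stands. Calls block until the motion is done:
- bot.movep(position, orientation): joint-space move of the TCP to a pose.
- bot.movel(position, frame=None, feed=150, until_force=None): straight line of the TCP; frame=None keeps the orientation; feed is the mean speed in mm/s. With until_force (N) it stops when the force on the tool has changed by that much, and returns True; else False.
- bot.move_j(angles): joint-space move.
- bot.move_gripper(opening, f_grip=None): finger opening in mm; f_grip is the grip in N (None keeps the last); returns when the fingers have stopped.
- bot.sleep(seconds).
- bot.inverse_kinematics(position, orientation): joint angles nearest the present ones, or None.
- bot.state(): the state.
- bot.read_camera(name): name is "side" or "top" or "wrist"; returns the picture (480x640x3 uint8, blue, green, red); there is no depth.
- bot.camera_model(name): a dict with "mtx" (3x3 intrinsics, pixels), "k1" (the pictures are not rectified: a ray, as slopes to the right and down, at radius r is drawn at 1 + k1 r^2 times it, then the intrinsics apply), "rvec" (rotation vector, rad) and "tvec" (3), from world to camera coordinates, as OpenCV has them. Camera axes: x right, y down, z forward; pixel columns grow to the right and rows downward; lengths in mm; the calibration is good to about 2 mm. A picture is of the moment at which its call begins: read the wrist's pose just before it. camera_model takes no time and is no camera call; for the wrist camera it gives the pose at the moment of the call.
A pose or a line that the arm cannot do raises bot.PlanningError and nothing moves.
- bot.close_job(): hands the job in, once; it reports no verdict.
The state is a dict: "clock": time; "joint_pos": joint angles; "qvel": joint speeds; "joint_torque": joint torques, N m; "tcp_pos": TCP position; "tcp_rot": TCP orientation; "contact_force": force on the tool from outside, world axes, zero at the start; "moment": the same for the moment, N m; "opening": finger opening in mm.
Only numpy, scipy, OpenCV 4.12 (cv2) and the standard library are available. Lean on these libraries where they do the work, as an engineer would, in place of code of your own. Each camera call takes 0.05 s, during which the arm holds its last target. There are 200 camera calls.

## Working session

There is one attempt and no reset: what is moved stays moved. The work goes in short steps, each a Python script; the robot and the scene stay as the last script left them, time stands still between calls to the robot, and variables do not carry over. Pictures are saved under pics/ and viewed, about 8 in all and at most 12, crops included, and the job is handed in when it is done.

```bash
ls; mkdir -p pics
python3 - <<'E'
from workcell import bot
import cv2,numpy as np
a=bot.read_camera("top");b=bot.read_camera("side")
cv2.imwrite("pics/top0.png",a);cv2.imwrite("pics/side0.png",b)
for n in("top","side"):
    m=bot.camera_model(n);print(n,m)
print(bot.state())
E
```

```text
pics
top {'mtx': array([[547.01835882,   0.        , 316.27139483],
       [  0.        , 547.01835882, 238.97300199],
       [  0.        ,   0.        ,   1.        ]]), 'k1': -0.08029875098891985, 'rvec': array([ 2.07363669, -2.13582938,  0.23214675]), 'tvec': array([  5.07038728, 542.75741738, 701.22363347])}
side {'mtx': array([[603.23349741,   0.        , 314.95154572],
       [  0.        , 603.23349741, 240.16165873],
       [  0.        ,   0.        ,   1.        ]]), 'k1': 0.0679918564186669, 'rvec': array([ 2.25691603, -0.72456486,  0.29466774]), 'tvec': array([-438.61560408,  278.80639988,  642.74866354])}
{'clock': 0.1, 'joint_pos': array([ 1.23941008,  0.43516367,  0.0250125 ,  1.57401031, -0.0115838 ,
        1.13402331, -0.07512241]), 'qvel': array([ 0.00027161, -0.00251563,  0.00098228, -0.00165185, -0.00083502,
       -0.00113568,  0.00098207]), 'joint_torque': array([ 4.34517598e-03, -6.69129610e+01,  9.88137983e-01, -3.15143073e+01,
       -6.07232633e-02,  3.74848105e-02,  6.69188489e-05]), 'tcp_pos': array([ 141.5925592 , -608.36502754,  291.51579057]), 'tcp_rot': array([[ 9.73969621e-01,  2.26678050e-01, -4.88171789e-04],
       [ 2.26678516e-01, -9.73968663e-01,  1.37598244e-03],
       [-1.63559009e-04, -1.45082315e-03, -9.99998934e-01]]), 'contact_force': array([0.42414623, 0.2635183 , 0.3770363 ]), 'moment': array([ 0.02892724,  0.06288992, -0.00987525]), 'opening': 91.95308893545017}
```

View pics/top0.png

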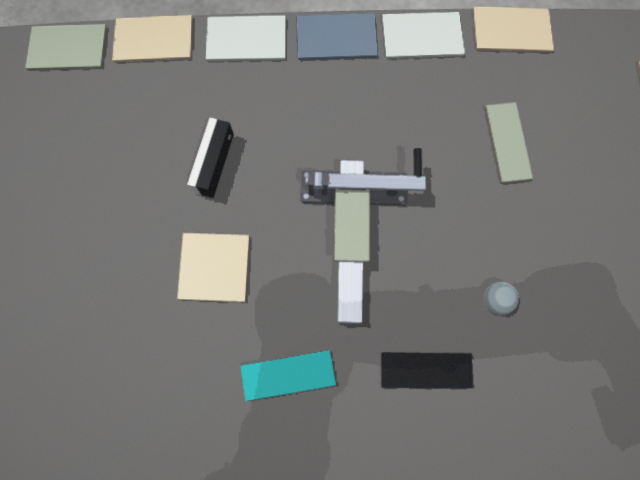

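View pics/side0.png

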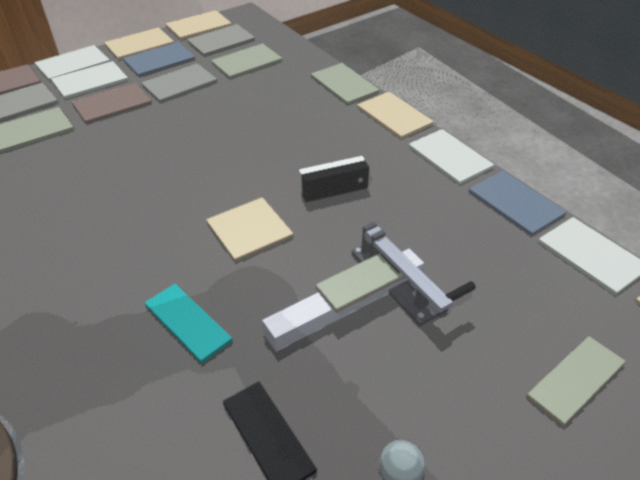

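The top view shows the bed running down the image from (352,162) to (350,322), with the bar across it at row ~182. The hinge is on the left, the free end at (425,184) and the pin at (418,160). The held tile is at (352,225). The table objects (dome, block, square tile and strips) are all well away from it.

```bash
cat > h.py <<'E'
import cv2,numpy as np
from workcell import bot
def ray(name,px,m=None):
    m=m or bot.camera_model(name)
    K=m["mtx"];d=(np.array(px,float)-K[:2,2])/[K[0,0],K[1,1]]
    s=cv2.undistortPoints(d.reshape(-1,1,2),np.eye(3),np.array([m["k1"],0,0,0.])).reshape(-1,2)
    R=cv2.Rodrigues(m["rvec"])[0];return -R.T@m["tvec"],np.c_[s,np.ones(len(s))]@R
def onz(name,px,z,m=None):
    o,d=ray(name,np.atleast_2d(px),m);return o+d*((z-o[2])/d[:,2])[:,None]
def tri(p,q,n1="top",n2="side"):
    o,d=ray(n1,[p]);u,e=ray(n2,[q]);d,e=d[0]/np.linalg.norm(d),e[0]/np.linalg.norm(e)
    s,t=np.linalg.lstsq(np.c_[d,-e],u-o,rcond=None)[0];a,b=o+s*d,u+t*e
    return (a+b)/2,np.linalg.norm(a-b)
def project(name,P):
    m=bot.camera_model(name);return cv2.projectPoints(np.array(P,float).reshape(-1,1,3),m["rvec"],m["tvec"],m["mtx"],np.array([m["k1"],0,0,0.]))[0].reshape(-1,2)
def blob(img,lo,hi,near,roi):
    h=cv2.cvtColor(img,cv2.COLOR_BGR2HSV);k=cv2.inRange(h,np.array(lo),np.array(hi));z=np.zeros_like(k)
    x0,y0,x1,y1=roi;z[y0:y1,x0:x1]=k[y0:y1,x0:x1]
    c=cv2.findContours(z,cv2.RETR_EXTERNAL,cv2.CHAIN_APPROX_NONE)[0]
    return max(c,key=cv2.contourArea)
E
python3 - <<'E'
from h import *
a=cv2.imread("pics/top0.png");b=cv2.imread("pics/side0.png")
h=cv2.cvtColor(a,cv2.COLOR_BGR2HSV)
for p in [(352,225),(350,290),(378,182),(418,160),(352,168),(440,200)]: print(p,h[p[1],p[0]])
c=blob(a,(28,40,60),(50,255,255),None,(320,150,390,290))
r=cv2.minAreaRect(c);print("tile",r, onz("top",cv2.boxPoints(r),39).round(1).tolist())
c=blob(a,(0,0,150),(180,60,255),None,(325,255,380,340));r=cv2.minAreaRect(c);print("bed",r,onz("top",cv2.boxPoints(r),30).round(1).tolist())
c=blob(a,(0,0,0),(180,255,28),None,(405,140,430,176));r=cv2.minAreaRect(c);print("pin",r,onz("top",cv2.boxPoints(r),50).round(1).tolist())
c=blob(b,(0,0,0),(180,255,40),None,(446,275,480,305));r=cv2.minAreaRect(c);print("pin side",r,cv2.boxPoints(r).tolist())
s=np.vstack([cv2.resize(a[130:340,280:450],None,fx=2.8,fy=2.8,interpolation=2)]);t=cv2.resize(b[210:360,255:485],None,fx=1.4,fy=1.4,interpolation=2)
o=np.zeros((588,476+322,3),np.uint8);o[:s.shape[0],:476]=s;o[:t.shape[0],476:476+t.shape[1]]=t
cv2.imwrite("pics/crop.png",o)
E
```

```text
(352, 225) [ 47  24 188]
(350, 290) [111  11 235]
(378, 182) [111  26 206]
(418, 160) [110  15  50]
(352, 168) [111  11 236]
(440, 200) [ 60   2 117]Traceback (most recent call last):
  File "<stdin>", line 5, in <module>
  File "h.py", line 20, in blob
    return max(c,key=cv2.contourArea)
ValueError: max() iterable argument is empty
```

Run:
```python
from h import *
a=cv2.imread("pics/top0.png");b=cv2.imread("pics/side0.png")
c=blob(a,(25,14,140),(75,255,255),None,(320,150,390,290))
r=cv2.minAreaRect(c);print("tile",r, onz("top",cv2.boxPoints(r),39).round(1).tolist())
c=blob(a,(90,0,195),(130,40,255),None,(325,262,380,340));r=cv2.minAreaRect(c);print("bed",r,onz("top",cv2.boxPoints(r),30).round(1).tolist())
c=blob(a,(90,0,190),(130,40,255),None,(325,150,380,174));r=cv2.minAreaRect(c);print("bedfar",r,onz("top",cv2.boxPoints(r),30).round(1).tolist())
c=blob(a,(0,0,0),(180,255,80),None,(405,140,430,176));r=cv2.minAreaRect(c);print("pin",r,onz("top",cv2.boxPoints(r),50).round(1).tolist())
c=blob(b,(0,0,0),(180,255,80),None,(446,275,480,305));r=cv2.minAreaRect(c);print("pin side",r,cv2.boxPoints(r).tolist())
s=np.vstack([cv2.resize(a[130:340,280:450],None,fx=2.8,fy=2.8,interpolation=2)]);t=cv2.resize(b[210:360,255:485],None,fx=1.4,fy=1.4,interpolation=2)
o=np.zeros((588,476+322,3),np.uint8);o[:s.shape[0],:476]=s;o[:t.shape[0],476:476+t.shape[1]]=t
cv2.imwrite("pics/crop.png",o)
```

```text
tile ((351.0, 225.5), (34.0, 69.0), -0.0) [[516.0, -35.3, 39.0], [618.3, -39.0, 39.0], [616.9, -88.7, 39.0], [514.6, -83.5, 39.0]]
bed ((350.0284423828125, 291.4635009765625), (23.107152938842773, 59.02692413330078), 1.0609116554260254) [[430.9, -38.0, 30.0], [514.9, -42.7, 30.0], [513.3, -75.8, 30.0], [429.3, -70.4, 30.0]]
bedfar ((351.5, 167.0), (12.0, 21.0), 90.0) [[667.9, -51.6, 30.0], [667.0, -83.0, 30.0], [648.0, -82.1, 30.0], [648.9, -50.8, 30.0]]
pin ((417.5, 161.5), (27.0, 7.0), 90.0) [[677.7, -158.7, 50.0], [677.4, -169.0, 50.0], [635.6, -165.9, 50.0], [635.8, -155.7, 50.0]]
pin side ((461.325439453125, 290.98590087890625), (9.421472549438477, 28.94431495666504), 60.945396423339844) [[446.3867492675781, 293.8962707519531], [471.6886291503906, 279.8396911621094], [476.2641296386719, 288.0755310058594], [450.9622497558594, 302.1321105957031]]
```

View pics/crop.png

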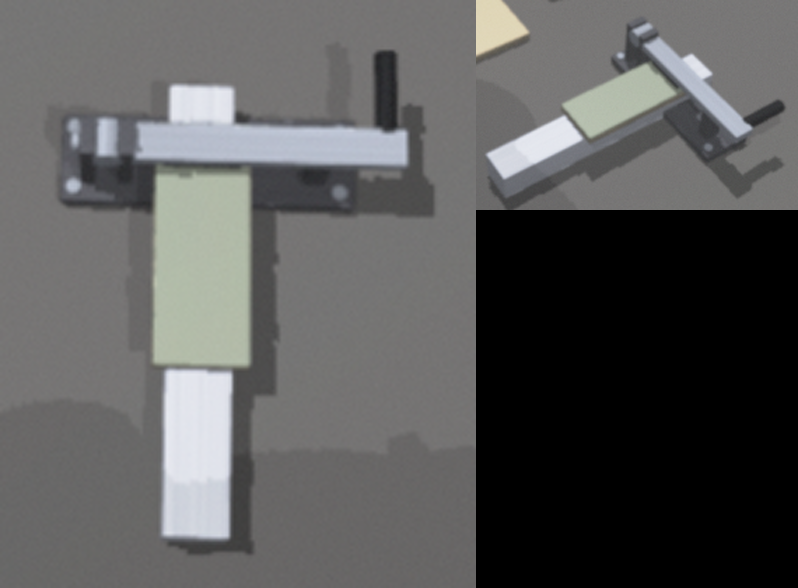

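The top view agrees with the nominal geometry: the pin predicted from the bed axis falls within 1 mm of the pin seen. I'll check the two-view height, then grip the pin.

```bash
cat >> h.py <<'E'
e0,e1=np.array([430.1,-54.2]),np.array([668.,-67.])
u=(e1-e0)/np.linalg.norm(e1-e0);v=np.array([-u[1],u[0]]);O=(e0+200*u+e1-40*u)/2
R=np.array([[u[0],-v[0],0],[u[1],-v[1],0],[0,0,-1]])
def W(x,y,z): return np.r_[O+x*u+y*v,z]      # fixture -> world
def G(x,y,z): return W(x,y,z+47)             # TCP for grasp point at fixture xyz
def F(p): d=np.asarray(p)[:2]-O; return np.round([d@u,d@v,p[2]],1)
E
python3 - <<'E'
from h import *
print("O",O,"u",u)
p,g=tri((417.5,161.5),(461.3,291.0));print("pin tri",p.round(1),"fix",F(p),"gap",round(g,1))
m=bot.camera_model("wrist");s=bot.state();c=-cv2.Rodrigues(m["rvec"])[0].T@m["tvec"];print("cam in tool",s["tcp_rot"].T@(c-s["tcp_pos"]))
bot.move_gripper(44,20)
bot.movep(G(35,-95,150),R)
s=bot.state();print(s["clock"],F(s["tcp_pos"]),s["joint_pos"].round(2),s["contact_force"].round(1))
cv2.imwrite("pics/w1.png",bot.read_camera("wrist"))
E
```

```text
O [628.93445548 -64.89811278] u [ 0.99855569 -0.05372641]
pin tri [ 655.8 -161.9   50.7] fix [ 32.  -95.4  50.7] gap 1.0
cam in tool [ 78.38844867  -0.11851755 -92.63650173]
3.4667 [ 34.8 -96.5 197.1] [ 0.27  0.61 -0.17  1.53  0.11  1.02 -1.56] [ 0.6 -0.1 -0.4]
```

View pics/w1.png

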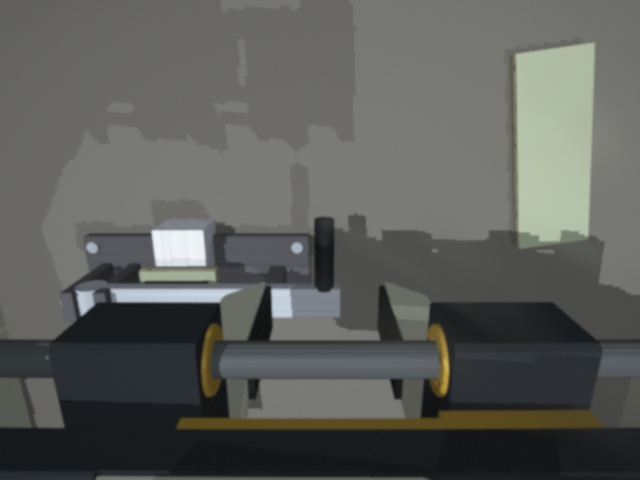

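The wrist view shows the pin at column 325, midway between the fingers (about 270 and 380). Next I descend, grip and swing.

Run:
```python
from h import *
hit=bot.movel(G(35,-95,50.5),feed=120,until_force=12)
s=bot.state();print("down",hit,F(s["tcp_pos"]),s["contact_force"].round(1))
if not hit:
    bot.move_gripper(5,20)
    s=bot.state();print("grip",s["opening"],s["contact_force"].round(1))
    if s["opening"]>9:
        for t in np.linspace(0,1.53,13)[1:]:
            bot.movel(G(35,50-145*np.cos(t),50+145*np.sin(t)),feed=70)
            s=bot.state();print(round(t,2),F(s["tcp_pos"]-[0,0,47]),s["contact_force"].round(1),round(s["opening"],1),round(s["clock"],1))
            if np.linalg.norm(s["contact_force"])>40: print("STOP");break
cv2.imwrite("pics/side1.png",bot.read_camera("side"))
```

```text
down False [ 35.6 -95.   98.3] [ 0.2 -0.   1.2]
grip 11.005195429373583 [-0.3 -3.7  1.3]
0.13 [ 35.1 -95.   68.8] [-0.1 -5.3  0.5] 11.3 5.5
0.26 [ 35.1 -91.7  87. ] [-1.  -5.2  2.5] 11.0 6.0
0.38 [ 35.1 -86.3 104.7] [-0.3 -6.9  3.4] 11.4 6.4
0.51 [ 35.1 -78.8 121.6] [-1.1 -8.1  5.8] 11.2 6.8
0.64 [ 35.2 -69.4 137.5] [-2.6 -9.7  6.9] 11.3 7.2
0.76 [ 35.2 -58.2 152. ] [ -3.9 -10.3   9.9] 11.1 7.6
0.89 [ 35.4 -44.9 165.2] [ -3.9 -11.6  15.4] 11.0 8.0
1.02 [ 35.4 -28.9 176.2] [-5.4 -9.5 17.2] 11.4 8.4
1.15 [ 35.5 -11.3 185. ] [-5.9 -6.9 18.5] 11.0 8.9
1.27 [ 35.5   7.6 191.3] [-4.7 -4.8 18.1] 11.2 9.3
1.4 [ 35.5  26.9 195. ] [-3.3 -0.8 14.2] 11.3 9.7
1.53 [ 35.5  45.8 195.9] [-0.2  0.7  8.5] 11.3 10.1
```

View pics/side1.png

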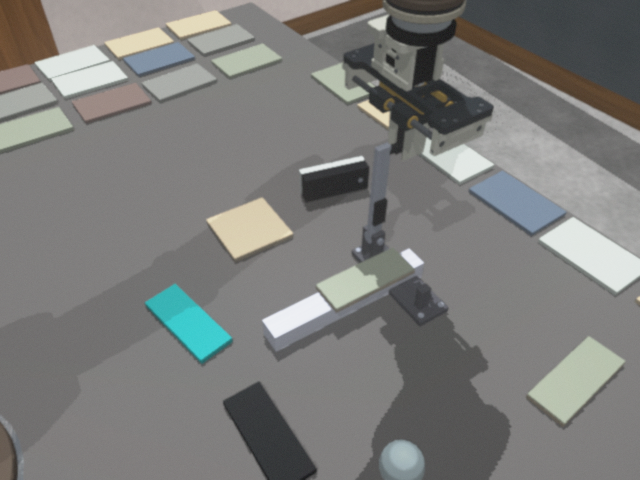

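The side view shows the bar almost upright, from base (375,240) to tip (380,150), with the tile still on the bed. Next I release, retreat and hover over the tile's outer end.

Run:
```python
from h import *
bot.move_gripper(40)
bot.movel(G(35,46,250),feed=120)
a=bot.read_camera("top");cv2.imwrite("pics/top1.png",a)
bot.move_gripper(80)
bot.movel(G(-95,0,250),feed=200);bot.movel(G(-95,0,110),feed=200)
s=bot.state();print(s["clock"],F(s["tcp_pos"]),s["contact_force"].round(1),s["opening"])
b=bot.read_camera("wrist");cv2.imwrite("pics/w2.png",b)
c=bot.read_camera("side")
o=np.hstack([cv2.resize(b,(400,300)),cv2.resize(c,(400,300))]);cv2.imwrite("pics/m2.png",np.vstack([o,np.hstack([cv2.resize(a,(400,300)),np.zeros((300,400,3),np.uint8)])]))
```

```text
14.0083 [-94.1   0.3 157.6] [0.3 0.2 0.3] 80.18801454590978
```

View pics/m2.png

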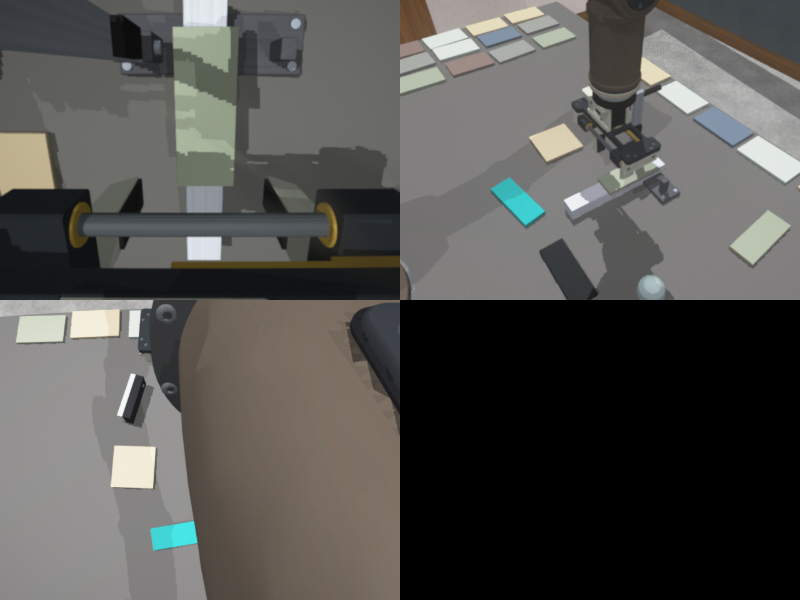

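The wrist view shows the tile lying between the open fingers with its near end at about row 185 of the crop. The bar is standing at upper left. I'll measure the tile, then go down.

Run:
```python
from h import *
b=cv2.imread("pics/w2.png")
c=blob(b,(25,18,60),(75,255,255),None,(265,30,400,310));r=cv2.minAreaRect(c);print(r)
P=onz("wrist",cv2.approxPolyDP(c,8,True).reshape(-1,2),39);print([F(p).tolist() for p in P])
hit=bot.movel(G(-97,0,35),feed=120,until_force=10)
s=bot.state();print(hit,F(s["tcp_pos"]),s["contact_force"].round(1),s["clock"])
```

```text
((328.0, 170.0), (256.0, 106.0), 90.0)
[[14.6, 22.4, 39.0], [-114.8, 22.8, 39.0], [-115.4, -25.8, 39.0], [13.7, -26.0, 39.0]]
False [-96.5   0.   82.6] [ 1.1  0.4 -0.2] 14.8833
```

Run:
```python
from h import *
bot.movel(G(-97,-1,34.5),feed=60)
bot.move_gripper(45,10)
s=bot.state();print(F(s["tcp_pos"]),s["contact_force"].round(1),s["opening"])
if s["opening"]>47:
    bot.movel(G(-147,-1,34.2),feed=40)
    s=bot.state();print(F(s["tcp_pos"]),s["contact_force"].round(1),s["opening"])
    bot.move_gripper(85)
    b=bot.read_camera("wrist");m=bot.camera_model("wrist");cv2.imwrite("pics/w3.png",b)
    c=blob(b,(25,18,60),(75,255,255),None,(240,0,420,330));print([F(p).tolist() for p in onz("wrist",cv2.approxPolyDP(c,8,True).reshape(-1,2),39,m)])
    bot.movel(G(-147,-1,180),feed=120)
    m=bot.camera_model("wrist");b=bot.read_camera("wrist");cv2.imwrite("pics/w4.png",b)
    c=blob(b,(25,18,60),(75,255,255),None,(240,0,420,330));print([F(p).tolist() for p in onz("wrist",cv2.approxPolyDP(c,8,True).reshape(-1,2),39,m)])
    cv2.imwrite("pics/m4.png",np.hstack([cv2.resize(b,(400,300)),cv2.resize(bot.read_camera("side"),(400,300))]))
s=bot.state();print(s["clock"])
```

```text
[-97.   -1.   81.5] [-0.1  0.7  0.2] 50.12738423557246
[-146.7   -1.    81.4] [ 1.5 -0.7  7.6] 49.686876882904386
[[-38.4, 23.2, 39.0], [-144.6, 23.9, 39.0], [-144.6, -25.4, 39.0], [-122.9, -25.8, 39.0], [-123.7, -33.5, 39.0], [-115.3, -25.8, 39.0], [-93.0, -28.6, 39.0], [-38.4, -26.1, 39.0]]
[[-34.9, 22.9, 39.0], [-163.7, 24.3, 39.0], [-164.5, -25.0, 39.0], [-36.7, -26.5, 39.0]]
19.4
```

View pics/m4.png

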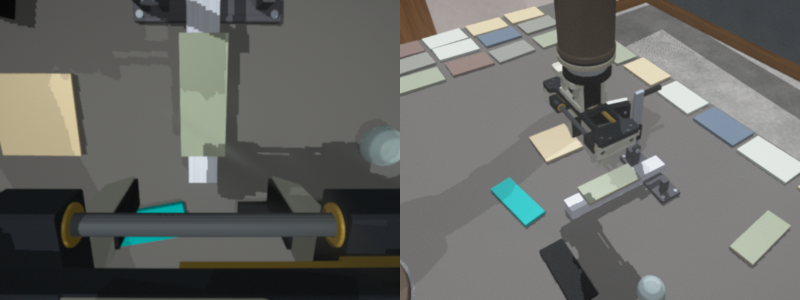

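The tile now runs from fixture x -164 to -36 and lies straight. I'll back away for a final unobstructed check.

Run:
```python
from h import *
bot.movel(G(-170,-1,270),feed=200)
bot.move_j([-1.0,0.434,0.025,1.573,-0.012,1.134,-1.5]) if False else bot.move_j([1.239,0.434,0.025,1.573,-0.012,1.134,-0.075])
s=bot.state();print(s["clock"],s["tcp_pos"],s["contact_force"].round(1))
a=bot.read_camera("top");b=bot.read_camera("side");cv2.imwrite("pics/top5.png",a);cv2.imwrite("pics/side5.png",b)
c=blob(a,(25,14,120),(75,255,255),None,(320,180,390,310));print([F(p).tolist() for p in onz("top",cv2.boxPoints(cv2.minAreaRect(c)),39)])
for t in(1.4,1.5,1.54,1.6):print(t,project("side",[W(0,50-155*np.cos(t),50+155*np.sin(t)),W(32,50-145*np.cos(t),50+145*np.sin(t))]).round(0).tolist())
cv2.imwrite("pics/m5.png",np.hstack([cv2.resize(a[120:420,200:500],(400,400)),cv2.resize(b[90:390,215:515],(400,400))]))
```

```text
22.2917 [ 143.53330464 -608.25566141  292.62649568] [ 0.5  1.  -0.1]
[[-163.9, 24.9, 39.0], [-34.6, 25.5, 39.0], [-34.1, -26.2, 39.0], [-163.4, -25.0, 39.0]]
1.4 [[395.0, 157.0], [414.0, 154.0]]
1.5 [[388.0, 149.0], [407.0, 147.0]]
1.54 [[385.0, 147.0], [404.0, 145.0]]
1.6 [[380.0, 143.0], [400.0, 141.0]]
```

View pics/m5.png

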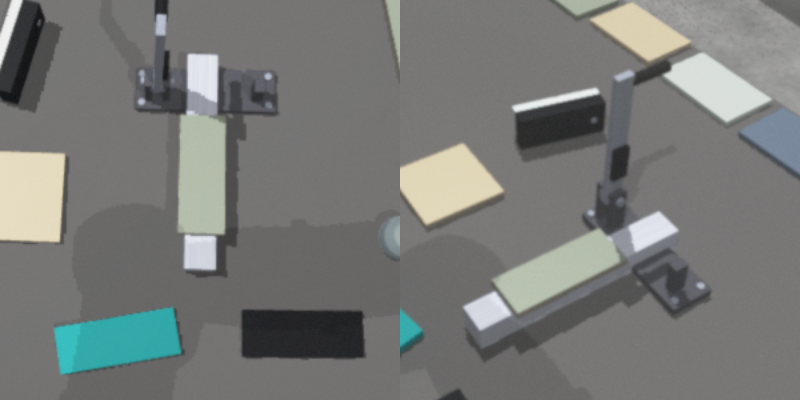

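The final views show the bar tip at side pixel about (382,146), which is roughly 1.55 rad. The tile lies flat and straight on the bed, clear of the bar, and the other objects haven't moved.

```bash
python3 -c "
from workcell import bot
bot.close_job()"
```

```text
the job is handed in; nothing more can be done
```

The job is done and handed in. The clamp bar stands open, close to upright, and the whole tile is clear of where the bar comes down.

- **Bar:** I gripped the pin and swung it up along its arc. It stands at about 1.55 rad, judged from where its tip appears in the side view.
- **Tile:** I gripped it across its width with 10 N and slid it 50 mm along the bed without lifting. The final top view puts it at fixture x from about -164 to -34, straight to within about 1 mm and flat. The bar covers x -10 to +10.
- **Limits:** The clock read 22.3 s at the last check. At the points I sampled, the contact force stayed below about 21 N, the highest being during the swing. At the last check the robot was back at its start pose, touching nothing.

**Disagreements:** The checks agreed to within about 2 mm, apart from one wrist picture. I took it with the fingers still around the tile, so its outline was spoiled and I ignored it. The pictures after the retreat were clear.

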